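# Check the backs of the graphite layer plates and quarantine the marked one

### The arm

A 6-joint arm with a two-finger parallel gripper is mounted at the origin on the work surface. World frame = base frame: x ahead of the robot, y to its left, z up, the work surface at z = 0. Lengths are in m, angles in rad, forces in N, time in s.
With the tool pointing down it reaches from about 0.375 to 0.9 m from the base axis. Payload 3.1 kg.
Tool frame: the origin (TCP) lies at the very end of the fingers, on their centre line; the grasp point (between the pads) lies 19 mm behind it; z points along the fingers, y is the direction in which the jaws open and shut (so a half turn about z gives the same grasp; the last joint's range is limited). The gripper opens to 85 mm and grips with 20 to 120 N. Pads are 22 mm wide; open, the fingers measure 114 mm over their backs; the gripper's body (76 mm by 85 mm) begins 54 mm behind the grasp point. The pads swing forward as they close: fully open they stand 13 mm farther back than shut.
Start: joints at [1.085, 0.527, 1.433, -0, 1.181, -0.178], TCP at [0.189, 0.596, 0.231] pointing down, gripper open.
Joint ranges: [-3.08, 3.08], [-0.75, 2.2], [0.22, 2.44], [-1.43, 4.57], [0, 2.65], [-2.85, 2.85]. Speed limits (rad/s): [2.79, 2.79, 3.14, 3.14, 3.14, 3.14].

### API

Orientations are given as a unit quaternion [x, y, z, w].
In Python, from station import manip gives the robot as it stands. The module is installed in compiled form; this text tells all that it offers.
- The arm moves only by the tool send_rows, never from a script. Its argument "commands" is a list of rows, each an object with "delta_pos": the shift along the world's x, y, z in cm, a list of three; "yaw": the turn about the world's z in rad. A call has 1 to 10 rows; each row shifts and turns the pose as measured when the row begins; what a row does not reach is not made up. A row lasts 1/8 s, in which the tool goes at most 62.5 mm and 10.7 degrees, less where a joint would pass 70% of its speed; a pose out of reach is approached as far as the arm can. A call is refused whole if a number of a shift passes 6.25 or a number of a turn 0.188, either way. A call with a gripper value outside its range is refused whole. "grip" is the closure, from -1 (fully open) to 1 (shut), set as the call begins (left out, the last holds). The fingers move at their own pace and stop on an object; "force" is the grip in N (left out, the last holds). Time passes only in rows, so rows that do not move let the fingers close. It gives the time, the measured TCP pose, the force and the opening at its end, in the units of the state.
- manip.sense(): the state, without advancing time (a new reading comes with each control period).
- manip.snapshot(name): name is "scene" or "top"; returns the picture (420x560x3 uint8, blue, green, red); there is no depth.
- manip.get_calibration(name): a dict with "fx", "fy", "cx", "cy" (pixels), "world_to_cam" (4x4, takes a point from world to camera coordinates). Camera axes: x right, y down, z forward; pixel columns grow to the right and rows downward; lengths in m; the calibration is good to about 2 mm. A picture is of the moment at which its call begins. get_calibration takes no time and is no camera call.
- manip.sign_off(): hands the job in, once; it reports no verdict.
The state is a dict: "t": time; "q": joint angles; "qd": joint speeds; "tau": joint torques, N m; "tcp_pos": TCP position; "tool_rot": TCP orientation; "force": force on the tool from outside, world axes, zero at the start; "ft_torque": the same for the moment, N m; "finger_gap": opening from 0.0 (shut) to 1.0 (fully open).
Only numpy, scipy, OpenCV 4.12 (cv2) and the standard library are available. Lean on these libraries where they do the work, as an engineer would, in place of code of your own. Each camera call takes 0.05 s, during which the arm holds its last target. There are 200 camera calls.

### The job

Three black hexagonal graphite layer plates lean in white V-shaped cradles; turn each one over in its own cradle, like a page, so that it leans on the cradle's other slope with its hidden face showing. The plate whose back bears an orange dot must go, once turned, to the red quarantine stand, standing on the ledge and leaning back flat on the red slope with the dot showing; leave the two good plates turned over in their own cradles, never take them elsewhere, and do not shift the rod clamp, paperweight, tin or screwdriver that stand among them.

Things in the scene. Friction and masses are not known exactly. Their poses are not given: they have to be found in the camera images.
- plate_a: Black nylon hexagon 100 mm across flats, 8 mm thick, 0.09 kg; three look alike, one has an orange dot on its hidden face. Origin: plate centre; x: to the edge that is up at the start (flat edges at x = -50 and +50 mm); y: level, along that edge; z: out of the face showing at the start. Starts on the +x slope of cradle_a, lower edge in the V; its top 45 mm stick out free, to pinch across the thickness.
- cradle_a: Fixed white V cradle of plate_a, base 110 x 110 mm. Origin: centre of underside; z up. The V runs along y (110 mm, ends open), its bottom line 30 mm up at x = 0; slopes rise to +x and -x, each 40 degrees from upright, tops at x = 35 or -35, z = 72 mm. Plate on the +x slope: centre (30, 0, 72), top edge (63, 0, 111) mm; turned onto the -x slope: mirrored in x. Yaw within 0.25 rad of 0.
- cradle_a_turned (a point): Point of cradle_a where the plate's centre lies once it is turned over and rests on the -x slope: (-30, 0, +72) mm in the cradle's frame.
- plate_b: Black nylon hexagon 100 mm across flats, 8 mm thick, 0.09 kg; three look alike, one has an orange dot on its hidden face. Origin: plate centre; x: to the edge that is up at the start (flat edges at x = -50 and +50 mm); y: level, along that edge; z: out of the face showing at the start. Starts on the +x slope of cradle_b, lower edge in the V; its top 45 mm stick out free, to pinch across the thickness.
- cradle_b: Fixed white V cradle of plate_b, base 110 x 110 mm. Origin: centre of underside; z up. The V runs along y (110 mm, ends open), its bottom line 30 mm up at x = 0; slopes rise to +x and -x, each 40 degrees from upright, tops at x = 35 or -35, z = 72 mm. Plate on the +x slope: centre (30, 0, 72), top edge (63, 0, 111) mm; turned onto the -x slope: mirrored in x. Yaw within 0.25 rad of 0.
- cradle_b_turned (a point): Point of cradle_b where the plate's centre lies once it is turned over and rests on the -x slope: (-30, 0, +72) mm in the cradle's frame.
- plate_c: Black nylon hexagon 100 mm across flats, 8 mm thick, 0.09 kg; three look alike, one has an orange dot on its hidden face. Origin: plate centre; x: to the edge that is up at the start (flat edges at x = -50 and +50 mm); y: level, along that edge; z: out of the face showing at the start. Starts on the +x slope of cradle_c, lower edge in the V; its top 45 mm stick out free, to pinch across the thickness.
- cradle_c: Fixed white V cradle of plate_c, base 110 x 110 mm. Origin: centre of underside; z up. The V runs along y (110 mm, ends open), its bottom line 30 mm up at x = 0; slopes rise to +x and -x, each 40 degrees from upright, tops at x = 35 or -35, z = 72 mm. Plate on the +x slope: centre (30, 0, 72), top edge (63, 0, 111) mm; turned onto the -x slope: mirrored in x. Yaw within 0.25 rad of 0.
- cradle_c_turned (a point): Point of cradle_c where the plate's centre lies once it is turned over and rests on the -x slope: (-30, 0, +72) mm in the cradle's frame.
- mark (a point): Centre of the orange dot, 34 mm across and flat, painted on the face of one plate that is hidden at the start, 30 mm above the plate's lower edge; behind the slope until that plate is turned over. It moves with its plate.
- stand: Fixed red quarantine stand, base 110 x 120 mm. Origin: 10 mm to +x of the base's centre, on the underside; z up. One slope, 120 mm wide (y) and 60 mm long, leans to -x, 40 degrees from upright; a ledge 16 mm deep, square to it, at its foot on the +x side. The foot line is 30 mm up at x = 0. A plate stands on the ledge and leans back to -x. Yaw within 0.25 rad of 0.
- stand_seat (a point): Point of the stand where the plate's centre lies when the plate stands on the ledge and rests flat on the slope: (-29, 0, +71) mm in the stand's frame.
- rod_clamp: Loose chrome rod clamp among the cradles: dark steel foot 80 mm across and 16 mm high, rod 12 mm thick, 220 mm high in all, with a small clamp block at 150 mm. Origin: centre of the underside.
- paperweight: Loose cobalt blue glass dome paperweight, 74 mm across, 45 mm high. Origin: centre of the underside.
- tin: Loose open tin of grey connectors, 76 mm across, 55 mm high. Origin: centre of the underside.
- driver: Loose screwdriver 160 mm long lying near the robot, about 30 mm high. Origin: underside, its handle to -x.
Mind the look-alikes: they are no part of the job. What is shaped like the plate_b but purple or yellow is not meant.

How it is judged:
By the outcome, as a careful person would: the job done as asked, in the order asked, and still so for the second after the job is handed in, with the robot touching nothing.
It also fails if it takes over 72 s, if anything falls off the work surface, if the arm or the gripper's body presses on something with over 40 N, if the wrist force passes 120 N, or if a joint passes its speed limit or range.

## Working session

There is one attempt and no reset: what is moved stays moved. The work goes in short steps, Python scripts to look and compute and a tool call to move; the robot and the scene stay as the last step left them, time stands still between calls to the robot, and variables do not carry over. Pictures are saved under pics/ and viewed, about 8 in all and at most 12, crops included, and the job is handed in when it is done.

Besides the shell and the picture viewer there is one more tool, called after "Emit:" by a JSON object that holds its "api" and its "payload", one argument or row to a line. send_rows: Moves the arm, as the interface text tells. Its arguments: {"type":"object","properties":{"commands":{"type":"array","items":{"type":"object","properties":{"delta_pos":{"type":"array","items":{"type":"number"}},"yaw":{"type":"number"}}}},"grip":{"type":"number"},"force":{"type":"number"}},"required":["commands"]}

```bash
mkdir -p pics; python3 - <<'E'
from station import manip
import cv2
for n in("scene","top"):
    cv2.imwrite(f"pics/{n}0.png",cv2.resize(manip.snapshot(n),(800,600)))
    c=manip.get_calibration(n);print(n,c)
print(manip.sense())
E
```

```text
scene {'fx': 500.65690688437667, 'fy': 500.65690688437667, 'cx': 282.1162341823845, 'cy': 202.06284019212103, 'world_to_cam': array([[ 0.78763443,  0.61594287,  0.01569697, -0.40602771],
       [ 0.44221782, -0.54737733, -0.71050789, -0.17035531],
       [-0.4290401 ,  0.56656195, -0.70351414,  1.38255054],
       [ 0.        ,  0.        ,  0.        ,  1.        ]])}
top {'fx': 390.52835603010675, 'fy': 390.52835603010675, 'cx': 281.18667609093166, 'cy': 213.1413884115246, 'world_to_cam': array([[ 0.02467071, -0.99968144, -0.00532768, -0.0131515 ],
       [-0.97752231, -0.02300697, -0.20957292,  0.48462035],
       [ 0.20938359,  0.01037824, -0.97777851,  0.94271892],
       [ 0.        ,  0.        ,  0.        ,  1.        ]])}
{'t': 0.1, 'q': array([ 1.08451638e+00,  5.28365357e-01,  1.43376108e+00,  1.77066978e-05,
        1.18138312e+00, -1.78488209e-01]), 'qd': array([-0.0010492 , -0.00323878, -0.00442102,  0.00166832,  0.00088832,
       -0.00072427]), 'tau': array([-6.31774628e-05, -4.43303132e+01, -1.78587502e+01, -2.37795466e-04,
        3.88535220e-03, -1.83547172e-05]), 'tcp_pos': array([0.18900811, 0.59507531, 0.23044044]), 'tool_rot': array([ 1.53292370e-01,  9.88180414e-01, -9.03322914e-04, -3.20480143e-04]), 'force': array([-0.19978878,  0.53425062,  0.04440446]), 'ft_torque': array([ 0.013594  , -0.0313593 ,  0.04999448]), 'finger_gap': 0.9990595350517409}
```

View pics/scene0.png

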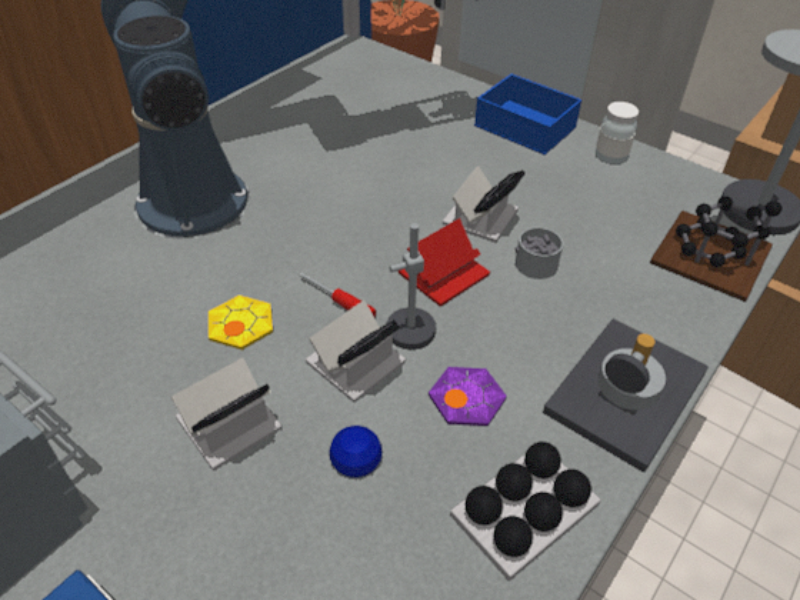

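View pics/top0.png

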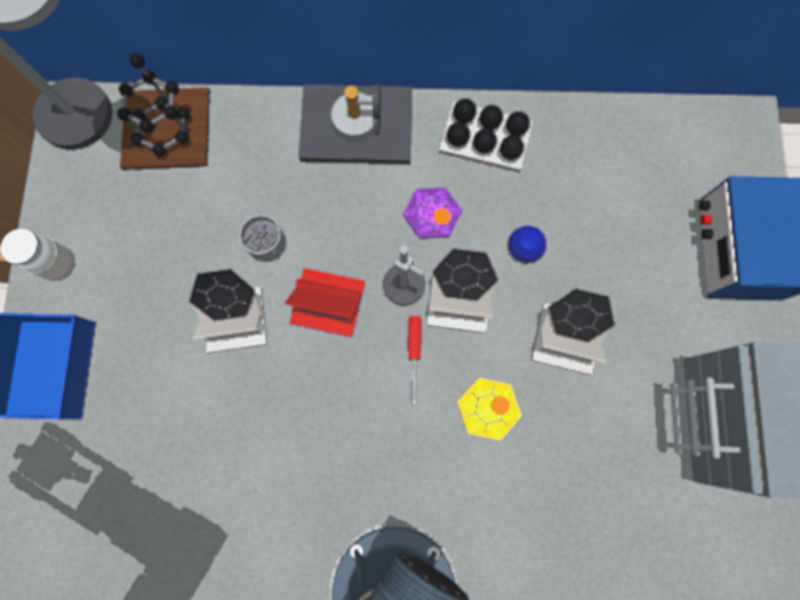

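The top view shows the three black plates at about (222,295), (465,273) and (582,315). The stand is at (327,302), the rod clamp at (403,280), the tin at (262,237), the paperweight at (527,243) and the driver at (414,345). The purple (433,213) and yellow (490,408) hexagons are decoys. Next I'll fit poses by silhouette.

```bash
cat > h.py <<'E'
import numpy as np,cv2
from station import manip
from scipy.optimize import minimize
C={n:manip.get_calibration(n) for n in("scene","top")}
def proj(n,P):
    c=C[n];p=np.c_[P,np.ones(len(P))]@c["world_to_cam"].T
    return np.c_[c["fx"]*p[:,0]/p[:,2]+c["cx"],c["fy"]*p[:,1]/p[:,2]+c["cy"]]
def place(pose,P):
    x,y,a=pose;c,s=np.cos(a),np.sin(a);P=np.asarray(P,float)/1000
    return np.c_[x+c*P[:,0]-s*P[:,1],y+s*P[:,0]+c*P[:,1],P[:,2]]
S,K=np.sin(np.radians(40)),np.cos(np.radians(40))
def plate(sg=1,cx=30,cz=72):
    r=50/np.cos(np.pi/6);a=np.radians(30+60*np.arange(6));u,v=r*np.cos(a),r*np.sin(a)
    return [np.r_[tuple(np.c_[sg*(cx+u*S+w*K),v,cz+u*K-w*S] for w in(-4,4))]]
b=lambda x0,x1,y,z:np.array([[x0,-y,z],[x1,-y,z],[x1,y,z],[x0,y,z]])
stand=[np.r_[b(-65,45,60,0)],np.array([[-38.6,-60,76],[-38.6,60,76],[0,60,30],[0,-60,30]]),
       np.array([[12,-60,40],[12,60,40],[0,60,30],[0,-60,30]])]
def draw(n,pose,polys,f=8):
    m=np.zeros((420*1,560),np.uint8)
    M=np.zeros((420*4,560*4),np.uint8)
    for P in polys:
        q=cv2.convexHull(((proj(n,place(pose,P))+.5)*4-.5).astype(np.float32))
        cv2.fillPoly(M,[np.round(q*16).astype(np.int32)],255,shift=4)
    return cv2.resize(M,(560,420),interpolation=cv2.INTER_AREA)/255.
def fit(masks,polys,p0):
    f=lambda p:sum(np.abs(draw(n,p,polys)-m).sum() for n,m in masks.items())
    sim=np.array([p0]+[np.array(p0)+d for d in([.02,0,0],[0,.02,0],[0,0,.15])])
    r=minimize(f,p0,method="Nelder-Mead",options=dict(initial_simplex=sim,xatol=1e-4,fatol=.05))
    return r.x,r.fun
def blob(m,pt):
    _,l=cv2.connectedComponents(m.astype(np.uint8),connectivity=4)
    v=l[int(pt[1])-3:int(pt[1])+4,int(pt[0])-3:int(pt[0])+4].ravel();v=v[v>0]
    return (l==np.bincount(v).argmax()).astype(float)
def ground(n,uv,z):
    c=C[n];T=c["world_to_cam"];d=T[:3,:3].T@np.array([(uv[0]-c["cx"])/c["fx"],(uv[1]-c["cy"])/c["fy"],1]);o=-T[:3,:3].T@T[:3,3]
    return o+d*(z-o[2])/d[2]
E
cat > m.py <<'E'
from h import *
I=manip.snapshot("top");J=manip.snapshot("scene")
dark=lambda I:cv2.morphologyEx((I.max(2)<75).astype(np.uint8),cv2.MORPH_CLOSE,np.ones((5,5)))
O=cv2.resize(I,None,fx=4,fy=4,interpolation=cv2.INTER_CUBIC);OS=cv2.resize(J,None,fx=4,fy=4,interpolation=cv2.INTER_CUBIC)
V=lambda:[b(-55,55,55,0),np.array([[-35,-55,72],[-35,55,72],[0,55,30],[0,-55,30]])]
for k,px in dict(a=(222,295),b=(465,273),c=(582,315),stand=(327,302)).items():
    px=np.array(px)*.7
    if k=="stand":
        i=I.astype(int);m=blob((i[...,2]>90)&(i[...,1]<60)&(i[...,0]<70),px);po=stand
    else: m=blob(dark(I),px);po=plate()
    g=ground("top",px,.072 if k!="stand" else .04)
    p,e=fit({"top":m},po,[g[0]-.03*(k!="stand"),g[1],0]);print(k,p.round(4),"err",round(e),"area",m.sum(), "reach",np.hypot(*p[:2]).round(3))
    for P in (po if k=="stand" else [po[0][:6],po[0][6:]]+V()):
        for n,o in(("top",O),("scene",OS)):
            cv2.polylines(o,[np.round((proj(n,place(p,P))+.5)*4).astype(int)],True,(0,255,0),1)
for k,px,z in(("clamp",(403,285),.01),("tin",(262,237),.05),("dome",(527,243),.03)):print(k,ground("top",np.array(px)*.7,z).round(3))
cv2.imwrite("pics/ov.png",cv2.resize(O[720:1020,480:1760],(800,188)))
cv2.imwrite("pics/ov2.png",np.r_[cv2.resize(O[710:1060,500:1760],(800,222)),cv2.resize(OS[440:1320,480:1480],(800,704))[:370]])
E
python3 m.py
```

```text
a [0.4604 0.3118 0.0841] err 100 area 1129.0 reach 0.556
b [ 0.5056 -0.1104 -0.0431] err 125 area 1098.0 reach 0.518
c [ 0.4387 -0.309  -0.1455] err 101 area 1155.0 reach 0.537
stand [ 0.5071  0.1388 -0.1908] err 224 area 1661.0 reach 0.526
clamp [ 0.531 -0.003  0.01 ]
tin [0.606 0.258 0.05 ]
dome [ 0.612 -0.232  0.03 ]
```

View pics/ov2.png

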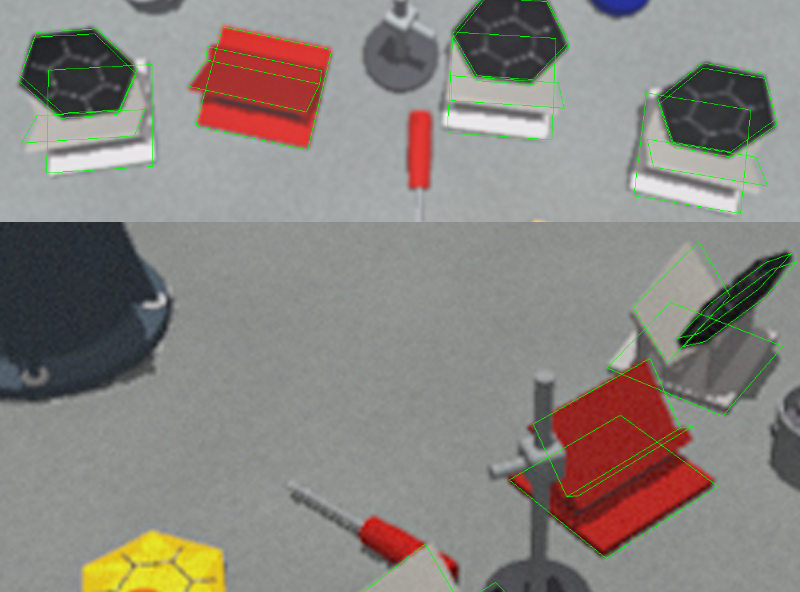

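```bash
cat > m2.py <<'E'
from h import *
I=manip.snapshot("top");J=manip.snapshot("scene")
dark=lambda I:cv2.morphologyEx((I.max(2)<75).astype(np.uint8),cv2.MORPH_CLOSE,np.ones((5,5)))
O=cv2.resize(I,None,fx=6,fy=6,interpolation=cv2.INTER_CUBIC)
V=[b(-55,55,55,0),np.array([[-35,-55,72],[-35,55,72],[0,55,30],[0,-55,30]])]
for k,px,qx,p0 in(("a",(222,295),(500,190),[.46,.312,.08]),("b",(465,273),(366,342),[.506,-.11,-.04]),("c",(582,315),(231,408),[.439,-.309,-.14])):
    ms={"top":blob(dark(I),np.array(px)*.7)}
    for d in (55,):
        mj=blob(J.max(2)<d,np.array(qx)*.7)
    if k!="b": ms["scene"]=mj
    p,e=fit(ms,plate(),p0);print(k,p.round(4),round(e),mj.sum(),draw("scene",p,plate()).sum())
    for P in V+[plate()[0][6:]]:cv2.polylines(O,[np.round((proj("top",place(p,P))+.5)*6).astype(int)],True,(0,255,0),1)
cv2.imwrite("pics/ov3.png",O[1000:1600,1740:2600])
x=O[1000:1600,1740:2600];cv2.imwrite("pics/ov3.png",cv2.resize(x,(800,558)))
E
python3 m2.py
```

```text
a [0.4598 0.3106 0.1084] 177 291.0 342.94117647058823
b [ 0.5066 -0.1097 -0.0542] 124 309.0 472.1411764705882
c [ 0.4396 -0.3064 -0.2075] 271 279.0 432.4470588235294
```

View pics/ov3.png

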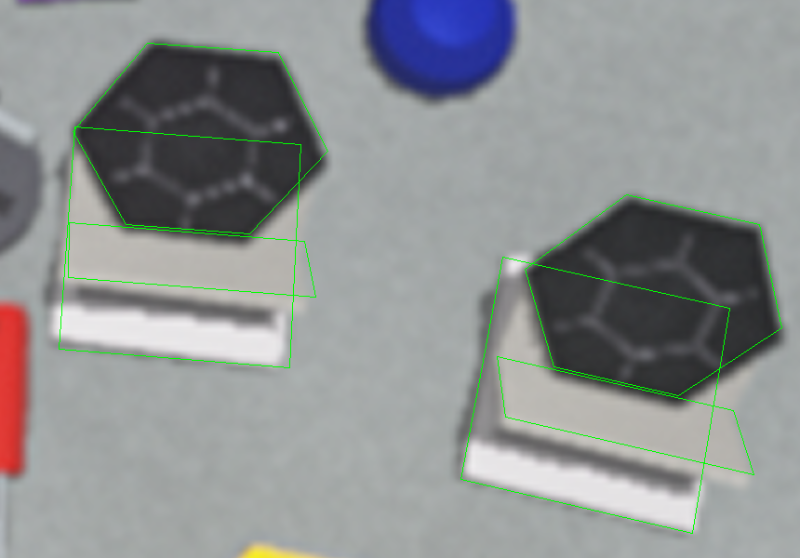

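b's base front edge slopes more than the fit does, so I'm correcting it to yaw -0.075. The others overlay well. Moving to plate_a now, with jaws across its thickness.

Emit:
{"api": "send_rows", "payload": {
  "commands": [
    {"delta_pos": [3.5,-3.1,0],"yaw": -0.165},
    {"delta_pos": [3.5,-3.1,0],"yaw": -0.165},
    {"delta_pos": [3.5,-3.1,0],"yaw": -0.165},
    {"delta_pos": [3.5,-3.1,0],"yaw": -0.165},
    {"delta_pos": [3.5,-3.1,0],"yaw": -0.165},
    {"delta_pos": [3.5,-3.1,0],"yaw": -0.165},
    {"delta_pos": [3.5,-3.1,0],"yaw": -0.165},
    {"delta_pos": [3.5,-3.1,0]},
    {"delta_pos": [3.5,-3.1,0]},
    {"delta_pos": [0,0,0]}
  ],
  "grip": -1,
  "force": 25
}}

```text
validation failed for argument at $.co...
```

Emit:
{"api": "send_rows", "payload": {
  "commands": [
    {"delta_pos": [3.5,-3.1,0],"yaw": -0.165},
    {"delta_pos": [3.5,-3.1,0],"yaw": -0.165},
    {"delta_pos": [3.5,-3.1,0],"yaw": -0.165},
    {"delta_pos": [3.5,-3.1,0],"yaw": -0.165},
    {"delta_pos": [3.5,-3.1,0],"yaw": -0.165},
    {"delta_pos": [3.5,-3.1,0],"yaw": -0.165},
    {"delta_pos": [3.5,-3.1,0],"yaw": -0.165},
    {"delta_pos": [3.5,-3.1,0],"yaw": 0},
    {"delta_pos": [3.5,-3.1,0],"yaw": 0},
    {"delta_pos": [0,0,0],"yaw": 0}
  ],
  "grip": -1,
  "force": 25
}}

```text
t: 1.55
tcp_pos: [0.5133, 0.3078, 0.2312]
tool_rot: [0.681, 0.732, 0.002, 0.001]
force: [-0.7, -0.1, -0.5]
finger_gap: 1.003
```

Emit:
{"api": "send_rows", "payload": {
  "commands": [
    {"delta_pos": [-0.9,0.8,-2.0],"yaw": 0.033},
    {"delta_pos": [0,0,-3],"yaw": 0},
    {"delta_pos": [0,0,-3],"yaw": 0},
    {"delta_pos": [0,0,-3],"yaw": 0},
    {"delta_pos": [0,0,-2],"yaw": 0},
    {"delta_pos": [0,0,-1],"yaw": 0},
    {"delta_pos": [0,0,0],"yaw": 0}
  ]
}}

```text
t: 2.42
tcp_pos: [0.499, 0.3203, 0.0884]
tool_rot: [0.668, 0.745, 0.002, -0.001]
force: [0.0, -0.0, -0.5]
finger_gap: 0.999
```

```bash
cat > snap.py <<'E'
import sys
from h import *
# snap.py name x y z(m) half : crops both cams around a world point
n=sys.argv[1];P=np.array([[float(v) for v in sys.argv[2:5]]]);out=[]
for c in("top","scene"):
    I=manip.snapshot(c);u,v=proj(c,P)[0].astype(int)
    I=cv2.copyMakeBorder(I,60,60,60,60,cv2.BORDER_CONSTANT);out.append(cv2.resize(I[v:v+120,u:u+120],(400,400),interpolation=cv2.INTER_CUBIC))
cv2.imwrite(f"pics/{n}.png",np.hstack(out))
E
python3 snap.py a1 .46 .311 .1
```

```text
(no output)
```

View pics/a1.png

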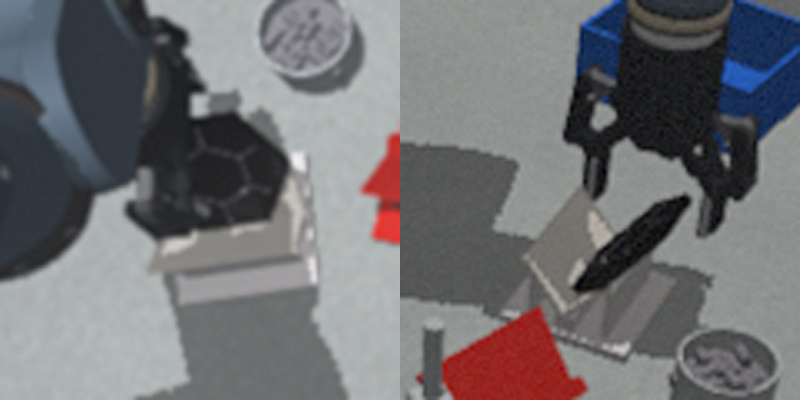

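The fingers straddle plate_a, open tips just below its top edge. Going a bit lower, half-closing, then sweeping to -x.

Emit:
{"api": "send_rows", "payload": {
  "commands": [
    {"delta_pos": [0,-0.5,-0.8],"yaw": 0},
    {"delta_pos": [0,0,0],"yaw": 0},
    {"delta_pos": [0,0,0],"yaw": 0},
    {"delta_pos": [-0.8,-0.08,0],"yaw": 0},
    {"delta_pos": [-0.8,-0.08,0],"yaw": 0},
    {"delta_pos": [-0.8,-0.08,0],"yaw": 0},
    {"delta_pos": [-0.8,-0.08,0],"yaw": 0},
    {"delta_pos": [-0.8,-0.08,0],"yaw": 0}
  ],
  "grip": 0
}}

```text
t: 3.52
tcp_pos: [0.4592, 0.3114, 0.0837]
tool_rot: [0.668, 0.744, 0.006, 0.001]
force: [0.8, 0.7, 0.3]
finger_gap: 0.503
```

```bash
python3 snap.py a2 .46 .311 .1
```

```text
(no output)
```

View pics/a2.png

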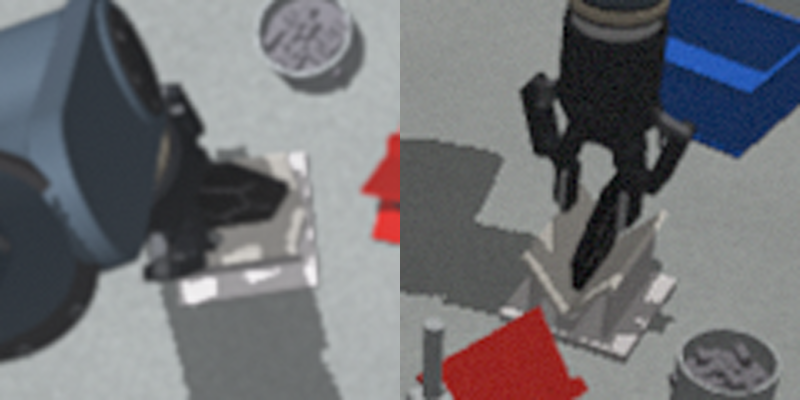

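The plate is about upright between the fingers. Continuing the sweep.

Emit:
{"api": "send_rows", "payload": {
  "commands": [
    {"delta_pos": [-0.6,-0.06,0],"yaw": 0},
    {"delta_pos": [-0.6,-0.06,0],"yaw": 0},
    {"delta_pos": [-0.6,-0.06,0],"yaw": 0},
    {"delta_pos": [-0.6,-0.06,0],"yaw": 0},
    {"delta_pos": [-0.6,-0.06,0],"yaw": 0},
    {"delta_pos": [-0.6,-0.06,0],"yaw": 0},
    {"delta_pos": [-0.6,-0.06,0],"yaw": 0},
    {"delta_pos": [-0.6,-0.06,0],"yaw": 0},
    {"delta_pos": [0,0,0],"yaw": 0},
    {"delta_pos": [0,0,0],"yaw": 0}
  ]
}}

```text
t: 4.88
tcp_pos: [0.4071, 0.3061, 0.0836]
tool_rot: [0.668, 0.744, 0.005, 0.001]
force: [-1.1, 0.7, 0.9]
finger_gap: 0.5
```

Emit:
{"api": "send_rows", "payload": {
  "commands": [
    {"delta_pos": [0,0,0],"yaw": 0},
    {"delta_pos": [0,0,0],"yaw": 0},
    {"delta_pos": [0,0,2.5],"yaw": 0},
    {"delta_pos": [0,0,5],"yaw": 0},
    {"delta_pos": [0,0,6],"yaw": 0},
    {"delta_pos": [0,0,5],"yaw": 0},
    {"delta_pos": [0,-2,3],"yaw": 0},
    {"delta_pos": [0,-5,0],"yaw": 0},
    {"delta_pos": [0,-5,0],"yaw": 0}
  ],
  "grip": -1
}}

```text
t: 6.0
tcp_pos: [0.4081, 0.1852, 0.3061]
tool_rot: [0.666, 0.746, 0.007, 0.003]
force: [0.7, -0.7, 0.3]
finger_gap: 0.997
```

```bash
python3 snap.py a3 .46 .311 .08
```

```text
(no output)
```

View pics/a3.png

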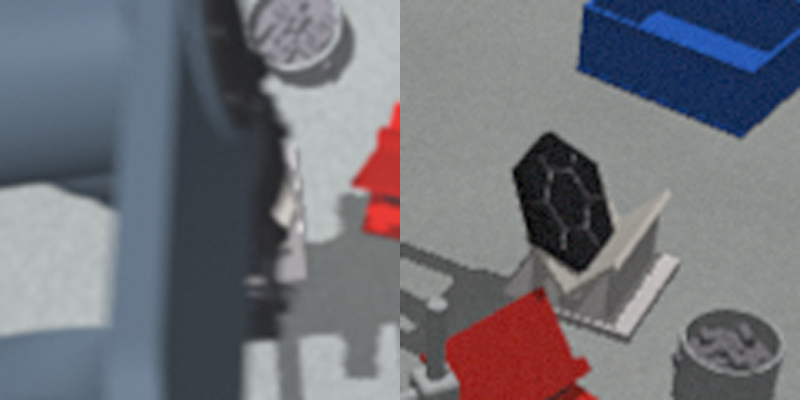

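plate_a is turned and its newly exposed face shows no dot. On to plate_b, staying above the clamp.

Emit:
{"api": "send_rows", "payload": {
  "commands": [
    {"delta_pos": [2.3,-4.9,0],"yaw": -0.05},
    {"delta_pos": [2.3,-4.9,0],"yaw": -0.05},
    {"delta_pos": [2.3,-4.9,0],"yaw": -0.05},
    {"delta_pos": [2.3,-4.9,0],"yaw": -0.038},
    {"delta_pos": [2.3,-4.9,0],"yaw": 0},
    {"delta_pos": [2.3,-4.9,0],"yaw": 0},
    {"delta_pos": [0,0,0],"yaw": 0}
  ]
}}

```text
t: 6.98
tcp_pos: [0.5508, -0.1171, 0.3052]
tool_rot: [0.736, 0.677, 0.009, 0.003]
force: [1.2, 0.8, -0.3]
finger_gap: 1.001
```

Emit:
{"api": "send_rows", "payload": {
  "commands": [
    {"delta_pos": [-0.2,0.6,-3],"yaw": 0},
    {"delta_pos": [0,0,-4],"yaw": 0},
    {"delta_pos": [0,0,-4],"yaw": 0},
    {"delta_pos": [0,0,-4],"yaw": 0},
    {"delta_pos": [0,0,-3.5],"yaw": 0},
    {"delta_pos": [0,0,-2.5],"yaw": 0},
    {"delta_pos": [0,0,-1],"yaw": 0},
    {"delta_pos": [0,0,0],"yaw": 0}
  ]
}}

```text
t: 7.98
tcp_pos: [0.5476, -0.0998, 0.0796]
tool_rot: [0.735, 0.678, 0.01, 0.001]
force: [-0.9, -0.0, 0.8]
finger_gap: 1.001
```

Emit:
{"api": "send_rows", "payload": {
  "commands": [
    {"delta_pos": [0,-1.0,0],"yaw": 0},
    {"delta_pos": [0,0,0],"yaw": 0},
    {"delta_pos": [0,0,0],"yaw": 0},
    {"delta_pos": [-0.8,0.06,0],"yaw": 0},
    {"delta_pos": [-0.8,0.06,0],"yaw": 0},
    {"delta_pos": [-0.8,0.06,0],"yaw": 0},
    {"delta_pos": [-0.8,0.06,0],"yaw": 0},
    {"delta_pos": [-0.8,0.06,0],"yaw": 0}
  ],
  "grip": 0
}}

```text
t: 8.98
tcp_pos: [0.5072, -0.1079, 0.0834]
tool_rot: [0.735, 0.678, 0.012, 0.004]
force: [0.1, -0.0, 0.5]
finger_gap: 0.5
```

Emit:
{"api": "send_rows", "payload": {
  "commands": [
    {"delta_pos": [-0.6,0.04,0],"yaw": 0},
    {"delta_pos": [-0.6,0.04,0],"yaw": 0},
    {"delta_pos": [-0.6,0.04,0],"yaw": 0},
    {"delta_pos": [-0.6,0.04,0],"yaw": 0},
    {"delta_pos": [-0.6,0.04,0],"yaw": 0},
    {"delta_pos": [-0.6,0.04,0],"yaw": 0},
    {"delta_pos": [-0.6,0.04,0],"yaw": 0},
    {"delta_pos": [-0.6,0.04,0],"yaw": 0},
    {"delta_pos": [0,0,0],"yaw": 0},
    {"delta_pos": [0,0,0],"yaw": 0}
  ]
}}

```text
t: 10.22
tcp_pos: [0.4551, -0.1044, 0.0833]
tool_rot: [0.735, 0.678, 0.012, 0.004]
force: [-0.5, -0.2, 0.5]
finger_gap: 0.5
```

Emit:
{"api": "send_rows", "payload": {
  "commands": [
    {"delta_pos": [0,0,0],"yaw": 0},
    {"delta_pos": [0,0,0],"yaw": 0},
    {"delta_pos": [0,0,2.5],"yaw": 0},
    {"delta_pos": [0,0,5],"yaw": 0},
    {"delta_pos": [0,0,6],"yaw": 0},
    {"delta_pos": [0.6,-5,1],"yaw": -0.06},
    {"delta_pos": [0.6,-5,0],"yaw": -0.06},
    {"delta_pos": [0.6,-5,0],"yaw": 0},
    {"delta_pos": [0.6,-5,0],"yaw": 0},
    {"delta_pos": [0,0,0],"yaw": 0}
  ],
  "grip": -1
}}

```text
t: 11.48
tcp_pos: [0.48, -0.31, 0.2344]
tool_rot: [0.774, 0.633, 0.012, 0.007]
force: [0.4, 0.1, 0.4]
finger_gap: 1.002
```

Emit:
{"api": "send_rows", "payload": {
  "commands": [
    {"delta_pos": [0,-0.8,-3],"yaw": 0},
    {"delta_pos": [0,0,-4],"yaw": 0},
    {"delta_pos": [0,0,-4],"yaw": 0},
    {"delta_pos": [0,0,-2.5],"yaw": 0},
    {"delta_pos": [0,0,-1.5],"yaw": 0},
    {"delta_pos": [0,0,0],"yaw": 0}
  ]
}}

```text
t: 12.22
tcp_pos: [0.4791, -0.3129, 0.0807]
tool_rot: [0.774, 0.633, 0.012, 0.005]
force: [0.4, 0.3, -0.3]
finger_gap: 1.004
```

```bash
python3 snap.py c1 .46 -.2 .08
```

```text
(no output)
```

View pics/c1.png

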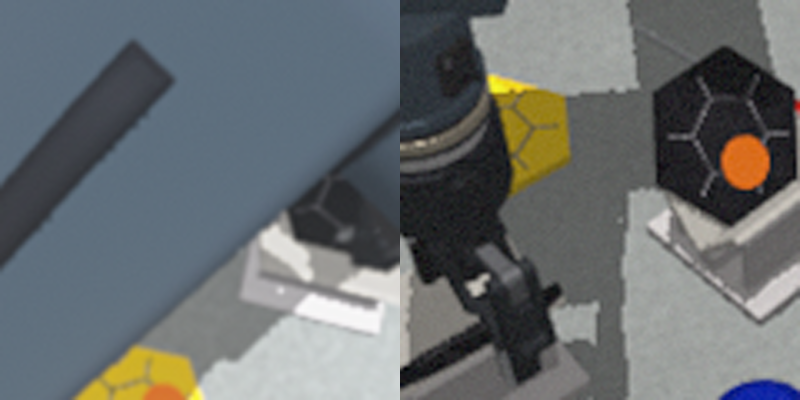

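plate_b carries the orange dot (scene crop at 745,160). Turning c now.

Emit:
{"api": "send_rows", "payload": {
  "commands": [
    {"delta_pos": [0,0,0],"yaw": 0},
    {"delta_pos": [0,0,0],"yaw": 0},
    {"delta_pos": [0,0,0],"yaw": 0},
    {"delta_pos": [-0.78,0.16,0],"yaw": 0},
    {"delta_pos": [-0.78,0.16,0],"yaw": 0},
    {"delta_pos": [-0.78,0.16,0],"yaw": 0},
    {"delta_pos": [-0.78,0.16,0],"yaw": 0},
    {"delta_pos": [-0.78,0.16,0],"yaw": 0}
  ],
  "grip": 0
}}

```text
t: 13.32
tcp_pos: [0.44, -0.307, 0.0857]
tool_rot: [0.774, 0.633, 0.013, 0.01]
force: [-0.3, 0.3, 0.5]
finger_gap: 0.504
```

Emit:
{"api": "send_rows", "payload": {
  "commands": [
    {"delta_pos": [-0.59,0.12,0],"yaw": 0},
    {"delta_pos": [-0.59,0.12,0],"yaw": 0},
    {"delta_pos": [-0.59,0.12,0],"yaw": 0},
    {"delta_pos": [-0.59,0.12,0],"yaw": 0},
    {"delta_pos": [-0.59,0.12,0],"yaw": 0},
    {"delta_pos": [-0.59,0.12,0],"yaw": 0},
    {"delta_pos": [-0.59,0.12,0],"yaw": 0},
    {"delta_pos": [-0.59,0.12,0],"yaw": 0},
    {"delta_pos": [0,0,0],"yaw": 0},
    {"delta_pos": [0,0,0],"yaw": 0}
  ]
}}

```text
t: 14.58
tcp_pos: [0.3887, -0.2965, 0.0856]
tool_rot: [0.774, 0.633, 0.013, 0.01]
force: [0.0, 0.4, -0.6]
finger_gap: 0.501
```

Emit:
{"api": "send_rows", "payload": {
  "commands": [
    {"delta_pos": [0,0,0],"yaw": 0},
    {"delta_pos": [0,0,0],"yaw": 0},
    {"delta_pos": [0,0,2.5],"yaw": 0},
    {"delta_pos": [0,0,5],"yaw": 0},
    {"delta_pos": [0,0,6],"yaw": 0},
    {"delta_pos": [1.8,4.8,1],"yaw": 0.06},
    {"delta_pos": [1.8,4.8,0],"yaw": 0.06},
    {"delta_pos": [1.8,4.8,0],"yaw": 0},
    {"delta_pos": [1.8,4.8,0],"yaw": 0},
    {"delta_pos": [0,0,0],"yaw": 0}
  ],
  "grip": -1
}}

```text
t: 15.82
tcp_pos: [0.4642, -0.1006, 0.2364]
tool_rot: [0.734, 0.679, 0.015, 0.013]
force: [-0.4, -1.0, 0.0]
finger_gap: 1.0
```

```bash
python3 snap.py b1 .44 -.22 .08
```

```text
(no output)
```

View pics/b1.png

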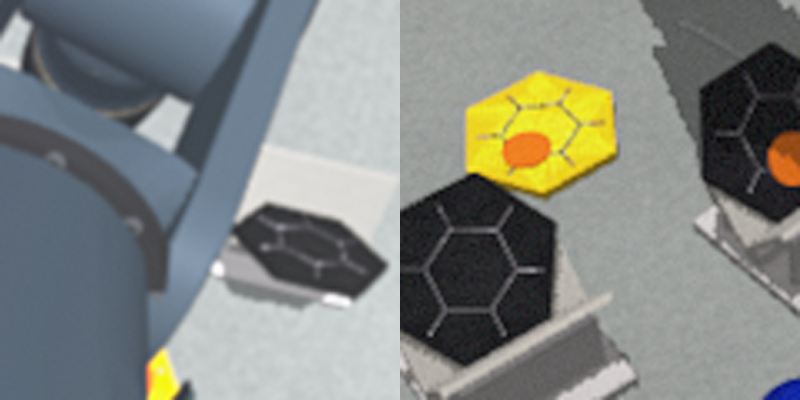

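c is turned and has no dot. Now gripping b: straddle, bring upright, pinch.

Emit:
{"api": "send_rows", "payload": {
  "commands": [
    {"delta_pos": [-0.2,-0.5,-3],"yaw": 0},
    {"delta_pos": [0,0,-4],"yaw": 0},
    {"delta_pos": [0,0,-4],"yaw": 0},
    {"delta_pos": [0,0,-2.5],"yaw": 0},
    {"delta_pos": [0,0,-1.8],"yaw": 0},
    {"delta_pos": [0,0,0],"yaw": 0}
  ]
}}

```text
t: 16.68
tcp_pos: [0.4622, -0.1195, 0.0798]
tool_rot: [0.739, 0.673, 0.014, 0.017]
force: [-0.7, -0.8, -0.3]
finger_gap: 0.996
```

Emit:
{"api": "send_rows", "payload": {
  "commands": [
    {"delta_pos": [0,0,0],"yaw": 0},
    {"delta_pos": [0,0,0],"yaw": 0},
    {"delta_pos": [0,0,0],"yaw": 0},
    {"delta_pos": [0.8,-0.06,0],"yaw": 0},
    {"delta_pos": [0.8,-0.06,0],"yaw": 0},
    {"delta_pos": [0.8,-0.06,0],"yaw": 0},
    {"delta_pos": [0.8,-0.06,0],"yaw": 0}
  ],
  "grip": 0
}}

```text
t: 17.55
tcp_pos: [0.4977, -0.1243, 0.0827]
tool_rot: [0.74, 0.672, 0.015, 0.02]
force: [-0.4, 0.3, 0.4]
finger_gap: 0.497
```

Emit:
{"api": "send_rows", "payload": {
  "commands": [
    {"delta_pos": [0.9,0,0],"yaw": 0},
    {"delta_pos": [0,0,0],"yaw": 0}
  ]
}}

```text
t: 17.8
tcp_pos: [0.5087, -0.1245, 0.0827]
tool_rot: [0.74, 0.672, 0.015, 0.02]
force: [-0.7, -0.4, -0.8]
finger_gap: 0.502
```

Emit:
{"api": "send_rows", "payload": {
  "commands": [
    {"delta_pos": [0,0,0],"yaw": 0},
    {"delta_pos": [0,0,0],"yaw": 0},
    {"delta_pos": [0,0,0],"yaw": 0},
    {"delta_pos": [0,0,0],"yaw": 0},
    {"delta_pos": [0,0,0],"yaw": 0}
  ],
  "grip": 1,
  "force": 30
}}

```text
t: 18.42
tcp_pos: [0.5039, -0.1232, 0.0822]
tool_rot: [0.74, 0.673, 0.013, 0.016]
force: [-0.7, 0.0, -0.1]
finger_gap: 0.09
```

b is pinched upright (gap about 8 mm). Lifting above the clamp and carrying toward the stand.

Emit:
{"api": "send_rows", "payload": {
  "commands": [
    {"delta_pos": [0,0,2],"yaw": 0},
    {"delta_pos": [0,0,4],"yaw": 0},
    {"delta_pos": [0,0,5],"yaw": 0},
    {"delta_pos": [0,0,5],"yaw": 0},
    {"delta_pos": [0,0,5],"yaw": 0},
    {"delta_pos": [0,0,3],"yaw": 0},
    {"delta_pos": [0,0,0],"yaw": 0}
  ]
}}

```text
t: 19.3
tcp_pos: [0.5062, -0.1231, 0.3291]
tool_rot: [0.74, 0.673, 0.015, 0.019]
force: [0.4, 0.6, -0.8]
finger_gap: 0.088
```

Emit:
{"api": "send_rows", "payload": {
  "commands": [
    {"delta_pos": [0,4,0],"yaw": -0.03},
    {"delta_pos": [0,5,0],"yaw": -0.03},
    {"delta_pos": [0,5,0],"yaw": -0.03},
    {"delta_pos": [0,5,0],"yaw": 0},
    {"delta_pos": [0,4,0],"yaw": 0},
    {"delta_pos": [0,2,0],"yaw": 0},
    {"delta_pos": [0,0,0],"yaw": 0}
  ]
}}

```text
t: 20.18
tcp_pos: [0.5018, 0.1343, 0.3168]
tool_rot: [0.771, 0.637, 0.009, 0.014]
force: [0.1, -1.2, -0.5]
finger_gap: 0.091
```

```bash
cat > dot.py <<'E'
from h import *
s=manip.sense();p=s["tcp_pos"];q=s["tool_rot"]
from scipy.spatial.transform import Rotation as R
r=R.from_quat(q).as_matrix();print(s["t"],p.round(4),"jaw",r[:,1].round(3),"z",r[:,2].round(3),s["finger_gap"],s["force"].round(1))
n=r[:,1]*np.sign(r[0,1]);J=manip.snapshot("scene");i=J.astype(int)
m=((i[...,2]>170)&(i[...,1]>70)&(i[...,1]<160)&(i[...,0]<80)).astype(np.uint8)
N,l,st,ce=cv2.connectedComponentsWithStats(m)
c=C["scene"];T=c["world_to_cam"];o=-T[:3,:3].T@T[:3,3]
for k in range(1,N):
    if st[k,4]<25: continue
    d=T[:3,:3].T@np.array([(ce[k,0]-c["cx"])/c["fx"],(ce[k,1]-c["cy"])/c["fy"],1])
    X=o+d*(n@(p+n*.004-o))/(n@d);print(ce[k].round(1),st[k,4],"dot in tool frame",(r.T@(X-p)).round(4),"world",X.round(4))
E
python3 dot.py; python3 snap.py carry .507 .12 .25
```

```text
20.175 [0.5018 0.1343 0.3168] jaw [ 0.982 -0.188  0.034] z [ 0.032 -0.01  -0.999] 0.09097522992603507 [ 0.1 -1.2 -0.5]
[276.9   9. ] 293 dot in tool frame [-0.1165  0.004  -0.18  ] world [0.478  0.021  0.4972]
[163.4 229.6] 124 dot in tool frame [-0.4007  0.004   0.1581] world [ 0.4355 -0.2616  0.1604]
[451.6 237.8] 69 dot in tool frame [0.8667 0.004  1.0847] world [ 0.7038  0.974  -0.7704]
[318.7 278.6] 151 dot in tool frame [0.036  0.004  0.6707] world [ 0.5342  0.1622 -0.3535]
```

View pics/carry.png

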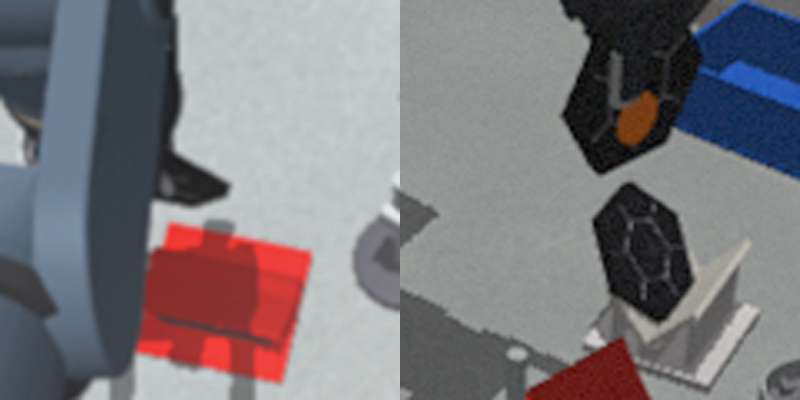

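The held plate looks rotated in-plane a little. Its dot is in shade at about (637,118). Measuring offset and swing with a hexagon fit on its lower half.

```bash
cat > held.py <<'E'
from h import *
from scipy.spatial.transform import Rotation as R
s=manip.sense();p=s["tcp_pos"];r=R.from_quat(s["tool_rot"]).as_matrix()
J=manip.snapshot("scene");i=J.astype(int)
u0,v0=proj("scene",np.array([[.507,.12,.25]]))[0].astype(int)-60
roi=np.zeros((420,560));roi[v0+int(95/3.333):v0+int(179/3.333),u0+int(150/3.333)-3:u0+int(320/3.333)]=1
org=(i[...,2]>90)&(i[...,2]>i[...,0]*2.2)&(i[...,1]<i[...,2]*.75)
dk=(i.max(2)<72)
m=cv2.morphologyEx((dk|org).astype(np.uint8),cv2.MORPH_CLOSE,np.ones((3,3)))*roi
# plate axes in tool frame: y=jaw normal, x,z in plane; tool z is down
a=np.radians(30+60*np.arange(6));rad=.05/np.cos(np.pi/6)
def poly(v):
    ox,oz,f=v;al=a+f
    q=np.r_[tuple(np.c_[ox+rad*np.sin(al),np.full(6,w),oz+rad*np.cos(al)] for w in(-.004,.004))]
    return q@r.T+p
def D(v):
    M=np.zeros((1680,2240),np.uint8);q=cv2.convexHull(((proj("scene",poly(v))+.5)*4-.5).astype(np.float32))
    cv2.fillPoly(M,[np.round(q*16).astype(np.int32)],255,shift=4);return cv2.resize(M,(560,420),interpolation=cv2.INTER_AREA)/255.*roi
f=lambda v:np.abs(D(v)-m).sum()
best=min((minimize(f,[x,0,g],method="Nelder-Mead",options=dict(initial_simplex=[[x,0,g],[x+.01,0,g],[x,.01,g],[x,0,g+.2]])) for x in(-.015,.015) for g in(-.2,0,.2)),key=lambda z:z.fun)
print("ctr x,z in tool, swing",best.x.round(4),"err",best.fun,"area",m.sum());ctr=r@[best.x[0],0,best.x[1]]+p
P=poly(best.x);print("ctr world",ctr.round(4),"toolx",r[:,0].round(3),"low corners",P[np.argsort(P[:,2])[:4]].round(4).tolist())
o=(org*roi).astype(np.uint8);M=cv2.moments(o);c=np.array([M["m10"],M["m01"]])/M["m00"]
T=C["scene"]["world_to_cam"];cam=-T[:3,:3].T@T[:3,3];d=ground("scene",c,0)-cam;n=r[:,1]
X=cam+d*(n@(p+n*.004-cam))/(n@d);print("dot tool",(r.T@(X-p)).round(4),M["m00"])
K=cv2.resize(J,None,fx=6,fy=6,interpolation=cv2.INTER_CUBIC);cv2.polylines(K,[np.round((proj("scene",P[6:])+.5)*6).astype(int)],True,(0,255,0),1)
cv2.imwrite("pics/held.png",K[v0*6+0:v0*6+420,u0*6+150:u0*6+750])
E
python3 held.py
```

```text
ctr x,z in tool, swing [ 0.0151 -0.0042 -0.0088] err 29.725490196078432 area 610.0
ctr world [0.5052 0.1472 0.3218] toolx [ 0.191  0.981 -0.004] low corners [[0.5084, 0.1754, 0.2713], [0.5163, 0.1738, 0.2716], [0.4973, 0.1187, 0.2721], [0.5052, 0.1172, 0.2723]]
dot tool [0.0152 0.004  0.0183] 120.0
```

The fit agrees with expectation: plate 15 mm off-centre in the grip, no swing, and the dot in the right place. Descending in two stages.

Emit:
{"api": "send_rows", "payload": {
  "commands": [
    {"delta_pos": [0.2,-0.7,-3],"yaw": 0},
    {"delta_pos": [0,0,-4],"yaw": 0},
    {"delta_pos": [0,0,-4],"yaw": 0},
    {"delta_pos": [0,0,-4],"yaw": 0},
    {"delta_pos": [0,0,-2],"yaw": 0},
    {"delta_pos": [0,0,0],"yaw": 0}
  ]
}}

```text
t: 21.12
tcp_pos: [0.5083, 0.1173, 0.1452]
tool_rot: [0.775, 0.631, 0.013, 0.018]
force: [-0.2, -0.4, -0.2]
finger_gap: 0.091
```

```bash
cat > where.py <<'E'
from h import *
from scipy.spatial.transform import Rotation as R
s=manip.sense();p=s["tcp_pos"];r=R.from_quat(s["tool_rot"]).as_matrix()
B=r@[.0151,0,-.0042+.05]+p;print("bottom",B.round(4),"tcp",p.round(4),"jaw",r[:,1].round(3),"tz",r[:,2].round(3))
x,y,a=.507,.139,-.19
d=B-[x,y,0];print("in stand frame",(d[0]*np.cos(a)+d[1]*np.sin(a)).round(4),(-d[0]*np.sin(a)+d[1]*np.cos(a)).round(4),d[2].round(4))
E
python3 where.py
```

```text
bottom [0.5133 0.1315 0.0994] tcp [0.5083 0.1173 0.1452] jaw [ 0.978 -0.203  0.044] tz [ 0.043 -0.012 -0.999]
in stand frame 0.0076 -0.0061 0.0994
```

Emit:
{"api": "send_rows", "payload": {
  "commands": [
    {"delta_pos": [-0.3,0.7,0],"yaw": 0.012},
    {"delta_pos": [0,0,-1],"yaw": 0},
    {"delta_pos": [0,0,-1.5],"yaw": 0},
    {"delta_pos": [0,0,-1.5],"yaw": 0},
    {"delta_pos": [0,0,-1],"yaw": 0},
    {"delta_pos": [0,0,-0.4],"yaw": 0},
    {"delta_pos": [0,0,0],"yaw": 0}
  ]
}}

```text
t: 22.0
tcp_pos: [0.5096, 0.1244, 0.0938]
tool_rot: [0.771, 0.636, 0.018, 0.022]
force: [0.1, 0.2, -0.9]
finger_gap: 0.092
```

```bash
python3 where.py
```

```text
bottom [0.515  0.1387 0.0481] tcp [0.5096 0.1244 0.0938] jaw [ 0.98  -0.191  0.056] tz [ 0.055 -0.011 -0.998]
in stand frame 0.0079 0.0012 0.0481
```

Emit:
{"api": "send_rows", "payload": {
  "commands": [
    {"delta_pos": [-0.5,0.0,0],"yaw": 0},
    {"delta_pos": [0,0,-0.4],"yaw": 0},
    {"delta_pos": [0,0,-0.4],"yaw": 0},
    {"delta_pos": [0,0,0],"yaw": 0}
  ]
}}

```text
t: 22.5
tcp_pos: [0.5049, 0.1245, 0.0864]
tool_rot: [0.771, 0.636, 0.019, 0.023]
force: [-0.3, -0.7, 0.3]
finger_gap: 0.091
```

```bash
python3 where.py
```

```text
bottom [0.5104 0.1388 0.0406] tcp [0.5049 0.1245 0.0864] jaw [ 0.98  -0.191  0.059] tz [ 0.058 -0.011 -0.998]
in stand frame 0.0034 0.0004 0.0406
```

Emit:
{"api": "send_rows", "payload": {
  "commands": [
    {"delta_pos": [0,0,-0.25],"yaw": 0},
    {"delta_pos": [0,0,0],"yaw": 0}
  ]
}}

```text
t: 22.75
tcp_pos: [0.5049, 0.1245, 0.0838]
tool_rot: [0.771, 0.636, 0.019, 0.023]
force: [-1.5, -0.1, 0.3]
finger_gap: 0.09
```

Emit:
{"api": "send_rows", "payload": {
  "commands": [
    {"delta_pos": [0,0,0],"yaw": 0},
    {"delta_pos": [0,0,0],"yaw": 0},
    {"delta_pos": [-0.4,0.08,0],"yaw": 0},
    {"delta_pos": [-0.4,0.08,0],"yaw": 0},
    {"delta_pos": [-0.4,0.08,0],"yaw": 0}
  ],
  "grip": 0.5
}}

```text
t: 23.38
tcp_pos: [0.4929, 0.127, 0.084]
tool_rot: [0.771, 0.636, 0.019, 0.023]
force: [-0.2, -0.3, 0.1]
finger_gap: 0.249
```

Emit:
{"api": "send_rows", "payload": {
  "commands": [
    {"delta_pos": [-0.5,0.1,0],"yaw": 0},
    {"delta_pos": [-0.5,0.1,0],"yaw": 0},
    {"delta_pos": [-0.5,0.1,0],"yaw": 0},
    {"delta_pos": [-0.5,0.1,0],"yaw": 0},
    {"delta_pos": [-0.5,0.1,0],"yaw": 0},
    {"delta_pos": [-0.5,0.1,0],"yaw": 0},
    {"delta_pos": [-0.5,0.1,0],"yaw": 0},
    {"delta_pos": [-0.4,0.08,0],"yaw": 0},
    {"delta_pos": [0,0,0],"yaw": 0}
  ],
  "grip": 0
}}

```text
t: 24.5
tcp_pos: [0.4502, 0.1355, 0.0841]
tool_rot: [0.771, 0.636, 0.019, 0.023]
force: [-0.2, -1.1, 0.1]
finger_gap: 0.502
```

```bash
python3 where.py; python3 snap.py st .49 .139 .08
```

```text
bottom [0.4558 0.1498 0.0384] tcp [0.4502 0.1355 0.0841] jaw [ 0.98  -0.19   0.059] tz [ 0.058 -0.011 -0.998]
in stand frame -0.0524 0.001 0.0384
```

View pics/st.png

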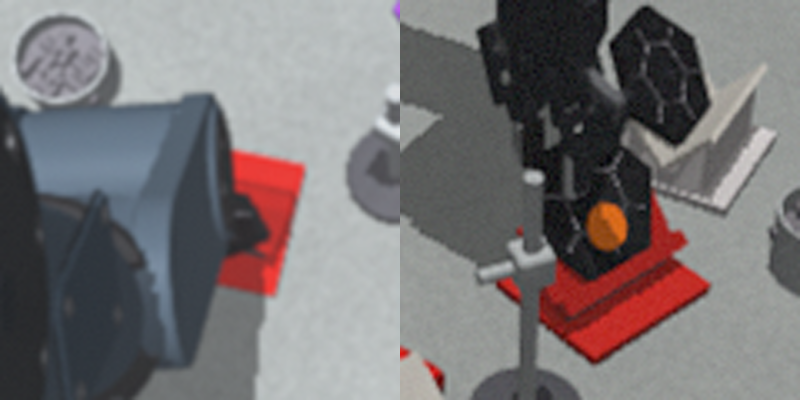

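The plate leans on the stand with the dot showing. Opening, lifting and moving clear.

Emit:
{"api": "send_rows", "payload": {
  "commands": [
    {"delta_pos": [0,0,0],"yaw": 0},
    {"delta_pos": [0,0,0],"yaw": 0},
    {"delta_pos": [0,0,2],"yaw": 0},
    {"delta_pos": [0,0,4],"yaw": 0},
    {"delta_pos": [0,0,6],"yaw": 0},
    {"delta_pos": [0,0,6],"yaw": 0},
    {"delta_pos": [0,0,6],"yaw": 0}
  ],
  "grip": -1
}}

```text
t: 25.48
tcp_pos: [0.4473, 0.1347, 0.3263]
tool_rot: [0.772, 0.635, 0.014, 0.019]
force: [1.7, -0.5, 0.0]
finger_gap: 1.001
```

Emit:
{"api": "send_rows", "payload": {
  "commands": [
    {"delta_pos": [-2,6,0],"yaw": 0},
    {"delta_pos": [-2,6,0],"yaw": 0},
    {"delta_pos": [-2,6,0],"yaw": 0},
    {"delta_pos": [-2,6,0],"yaw": 0},
    {"delta_pos": [-2,6,0],"yaw": 0},
    {"delta_pos": [-2,6,0],"yaw": 0},
    {"delta_pos": [-3,6,0],"yaw": 0},
    {"delta_pos": [-3,6,0],"yaw": 0},
    {"delta_pos": [0,0,0],"yaw": 0}
  ]
}}

```text
t: 26.6
tcp_pos: [0.2741, 0.6062, 0.3321]
tool_rot: [0.774, 0.632, 0.023, 0.024]
force: [0.5, -0.0, 0.1]
finger_gap: 0.997
```

```bash
cat > fin.py <<'E'
from h import *
I=manip.snapshot("top");J=manip.snapshot("scene");O=I.copy();OS=J.copy()
def mk(J):
    i=J.astype(int);org=(i[...,2]>90)&(i[...,2]>i[...,0]*2.2)&(i[...,1]<i[...,2]*.75)&(i[...,1]>i[...,2]*.3)
    return cv2.morphologyEx(((i.max(2)<72)|org).astype(np.uint8),cv2.MORPH_CLOSE,np.ones((3,3)))
for k,p0 in dict(a=[.460,.311,.105],b_on_stand=[.507,.139,-.19],c=[.4395,-.3065,-.207]).items():
    cx,cz=(29,71) if "b" in k else (30,72)
    po=[np.array(q)*[1,1,1] for q in plate(-1,cx,cz)]
    c=place(p0,[[-cx,0,cz]])
    try:
        m=blob(mk(J),proj("scene",c)[0]);p,e=fit({"scene":m},po,p0);print(k,p.round(4),"expected",p0,"err",round(e),"area",m.sum())
    except Exception as x:print(k,x)
    for n,o in(("top",O),("scene",OS)):cv2.polylines(o,[np.round(proj(n,place(p0,po[0][6:]))*16).astype(int)],True,(0,255,0),1,shift=4)
cv2.imwrite("pics/fin.png",np.r_[cv2.resize(O[120:270,90:470],(800,300)),cv2.resize(OS[100:340,100:430],(800,300),interpolation=cv2.INTER_CUBIC)])
E
python3 fin.py
```

```text
a [0.4583 0.3104 0.2152] expected [0.46, 0.311, 0.105] err 41 area 823.0
b_on_stand [ 0.5084  0.1428 -0.097 ] expected [0.507, 0.139, -0.19] err 110 area 1231.0
c [ 0.4395 -0.3071 -0.2127] expected [0.4395, -0.3065, -0.207] err 75 area 2257.0
```

View pics/fin.png

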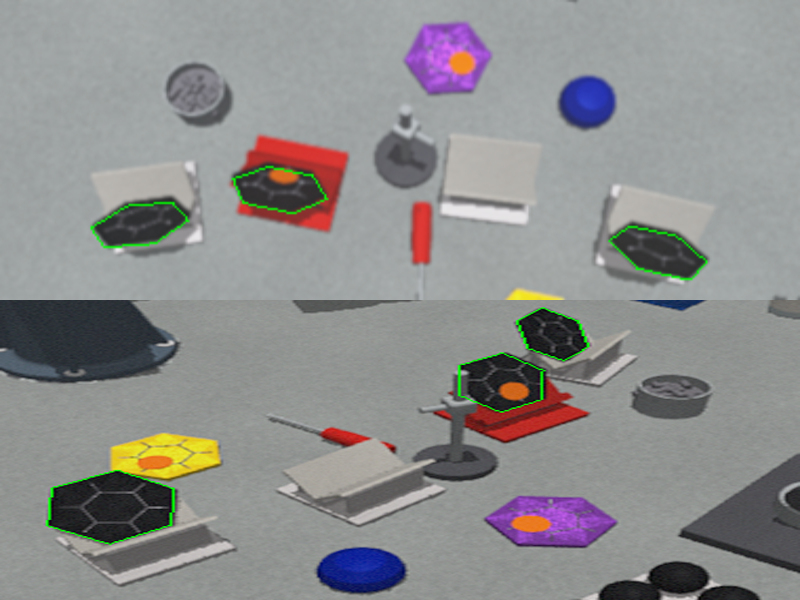

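```bash
sed -e 's/blob(mk(J),proj("scene"/blob(mk(I),proj("top"/; s/{"scene":m}/{"top":m}/; s/fin.png/fin2.png/' fin.py > fin2.py; python3 fin2.py
```

```text
a [0.461  0.3096 0.2166] expected [0.46, 0.311, 0.105] err 97 area 701.0
b_on_stand [ 0.5007  0.1275 -0.381 ] expected [0.507, 0.139, -0.19] err 274 area 1146.0
c [ 0.4386 -0.3086 -0.2871] expected [0.4395, -0.3065, -0.207] err 99 area 740.0
```

Both cameras give plate_a a yaw of about 0.215, against 0.105 for its cradle. Checking whether that is real (in-plane swing or not flat) or fit slack.

```bash
cat > chk.py <<'E'
from h import *
exec(open("fin.py").read().split("for k,p0")[0].split("\n",1)[1])
def pl(cx,cz,f,n=0):
    r=50/np.cos(np.pi/6);a=np.radians(30+60*np.arange(6))+f;u,v=r*np.cos(a),r*np.sin(a)
    return [np.r_[tuple(np.c_[-(cx+u*S+w*K),v,cz+u*K-w*S] for w in(-4,4))]]
for k,p0,yaws in(("a",[.46,.311],[.06,.1,.14,.18,.22,.26]),("c",[.4395,-.3065],[-.29,-.25,-.21,-.17])):
    c=place(p0+[0],[[-30,0,72]])
    ms={"top":blob(mk(I),proj("top",c)[0]),"scene":blob(mk(J),proj("scene",c)[0])}
    if k=="c": ms["scene"]
    for y in yaws:
        g=lambda v:sum(np.abs(draw(n,[v[0],v[1],y],pl(30,72,v[2]))-m).sum() for n,m in ms.items())
        r=minimize(g,p0+[0],method="Nelder-Mead",options=dict(initial_simplex=[p0+[0],[p0[0]+.01,p0[1],0],[p0[0],p0[1]+.01,0],p0+[.1]],xatol=1e-4,fatol=.1))
        print(k,y,r.x.round(4),round(r.fun,1))
K2=cv2.resize(I[225:305,110:200] if 0 else I[190:250,125:200],None,fx=8,fy=8,interpolation=cv2.INTER_CUBIC)
# cradle far/near slope top edges: direct line fit of bright slope region of a
i=I[185:260,120:205].astype(int);m=((i.min(2)>165)).astype(np.uint8)
cs,_=cv2.findContours(m,0,1)
for q in sorted(cs,key=cv2.contourArea)[-2:]:
    z=cv2.approxPolyDP(q,2,True)[:,0]+[120,185];print("contour",z.tolist(),[ground("top",t,.072)[:2].round(3).tolist() for t in z])
E
python3 chk.py
```

```text
a 0.06 [ 0.46    0.3053 -0.0729] 271.4
a 0.1 [0.46   0.3058 0.0089] 231.9
a 0.14 [0.4592 0.3078 0.0123] 190.5
a 0.18 [0.46   0.3079 0.0622] 154.2
a 0.22 [0.4592 0.3095 0.0363] 140.1
a 0.26 [0.4589 0.3108 0.1215] 150.9
c -0.29 [ 0.438  -0.3094 -0.0407] 196.3
c -0.25 [ 0.4388 -0.3081 -0.033 ] 188.6
c -0.21 [ 0.4397 -0.307  -0.0006] 199.5
c -0.17 [ 0.4396 -0.3056  0.0388] 201.4
contour [[184, 232], [179, 241], [185, 240]] [[0.427, 0.237], [0.404, 0.248], [0.407, 0.233]]
contour [[182, 200], [133, 206], [138, 226], [149, 219], [172, 216], [179, 222], [181, 218], [176, 205], [182, 207]] [[0.508, 0.248], [0.49, 0.37], [0.439, 0.352], [0.458, 0.327], [0.467, 0.27], [0.452, 0.251], [0.462, 0.247], [0.495, 0.262], [0.49, 0.247]]
```

```bash
python3 - <<'E'
from h import *
I=manip.snapshot("top").astype(float).mean(2)
for k,p in(("a",[.46,.311,.15]),("b",[.5065,-.108,-.075]),("c",[.4395,-.3065,-.207])):
    ys=np.linspace(-45,40,35);Q=[]
    for y in ys:
        xs=np.linspace(20,50,61);uv=proj("top",place(p,[[x,y,72] for x in xs])).astype(np.float32)
        v=cv2.GaussianBlur(cv2.remap(I.astype(np.float32),uv[:,0],uv[:,1],cv2.INTER_LINEAR).reshape(1,-1),(9,1),0).ravel()
        Q.append(xs[5:-5][np.argmax(np.abs(np.gradient(v))[5:-5])])
    l=cv2.fitLine(np.c_[ys,Q].astype(np.float32),cv2.DIST_HUBER,0,.01,.01).ravel()
    print(k,"edge x at y=0:",round(float(l[3]-l[2]*l[1]/l[0]),1),"cradle yaw",round(p[2]-float(l[1]/l[0]),3))
E
```

```text
a edge x at y=0: 39.6 cradle yaw 0.173
b edge x at y=0: 39.4 cradle yaw -0.103
c edge x at y=0: 38.5 cradle yaw -0.223
```

The cradle edges give a yaw of 0.173 for a and -0.223 for c. Both match their plates to within the fit noise, so everything is seated. Handing in.

```bash
python3 -c "
from station import manip
print(manip.sign_off())"
```

```text
the job is handed in; nothing more can be done
None
```

I turned all three plates over in their own cradles. plate_b had the orange dot, so I moved it to the red quarantine stand, leaning back on the slope with the dot showing. I handed the job in at about 27 s on the robot clock; no verdict is reported.

- **Final pictures:** The outlines predicted for a and c on their -x slopes, and for b on the stand, lie over the plates in both cameras. Plates a and c show no dot. The clamp, paperweight, tin and screwdriver look where they were, though I judged that by eye. The gripper was open and well clear of everything.
- **A check that first disagreed:** Plate_a fitted at yaw 0.215, against my early estimate of 0.105 for its cradle. A direct fit of the cradle's edge gave 0.173, so I put the difference down to error in that early estimate. Plate c fitted at about -0.25, against -0.223 for its cradle.
- **Not confirmed:** The angle fit for plate_b on the stand was unusable: -0.10 in one camera and -0.38 in the other, against about -0.19 expected. The clamp hides part of it in the scene view, and the top-view fit was poor. Its placement rests on the outline match and on the pose I worked out before letting go.

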